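# Unload the jar capper

## Robot

A 6-joint arm with a two-finger parallel gripper is mounted at the origin on the work surface. World frame = base frame: x ahead of the robot, y to its left, z up, the work surface at z = 0. Lengths are in mm, angles in rad, forces in N, time in s.
With the tool pointing down it reaches from about 350 to 775 mm from the base axis. Payload 7.3 kg.
Tool frame: the origin (TCP) lies at the very end of the fingers, on their centre line; the grasp point (between the pads) lies 19 mm behind it; z points along the fingers, y is the line along which they close (so a half turn about z gives the same grasp; the last joint's range is limited). The gripper opens to 92 mm and grips with 3 to 60 N. Pads are 19 mm wide; open, the fingers measure 130 mm over their backs; the gripper's body (75 mm by 190 mm) begins 47 mm behind the grasp point.
Start: joints at [-1.314, 0.342, 1.524, -0, 1.275, -0.146], TCP at [205.822, -482.996, 197.041] pointing down, gripper open.
Joint ranges: [-2.53, 2.53], [-0.77, 2.02], [0.04, 2.7], [-1, 4.14], [0.28, 2.66], [-3.11, 3.11]. Speed limits (rad/s): [2.57, 2.57, 3.14, 3.14, 3.14, 3.14].

## Interface

Orientations are given as [roll, pitch, yaw] about the fixed x, y, z axes, in that order (R = Rz(yaw) Ry(pitch) Rx(roll)).
In Python, from plant import bot gives the robot as it stands.
- The arm moves only by the tool send_rows, never from a script. Its argument "rows" is a list of rows, each an object of numbers: "x", "y", "z": the shift along the tool's x, y, z in units of 0.2 m (1.0 is 0.2 m); "ax", "ay", "az": the turn, a rotation vector about the tool's x, y, z in units of 60 degrees (1.0 is 60 degrees); "jaw": the opening, from -1 (shut) to 1 (fully open), so that 0 is half open. In form: [{"x": .., "y": .., "z": .., "ax": .., "ay": .., "az": .., "jaw": ..}, ...]. A call has exactly 10 rows; each row is the pose to reach, as a shift and turn from the pose commanded when the call began, along the tool's axes at that moment; what a row does not reach only later rows make up. A row lasts 1/8 s, in which the tool goes at most 62.5 mm and 10.7 degrees, less where a joint would pass 70% of its speed; a pose out of reach is approached as far as the arm can. A call with a number of a shift or a turn outside -1 to 1 is refused whole. A call with a gripper value outside its range is refused whole. The fingers move at their own pace and stop on an object; the grip force is fixed at half the most. Time passes only in rows, so rows that repeat a pose let the fingers close, or fill a call up. It gives the time, the measured TCP pose, the force, the opening and the grip force at its end, in the units of the state.
- bot.get_obs(): the state, without advancing time (a new reading comes with each control period).
- bot.capture(name): name is "side" or "top" or "wrist"; returns (picture, depth): 480x640x3 uint8, red, green, blue; 480x640 float32, mm along the optical axis (not along the pixel's ray), 0 where there is no reading.
- bot.camera_model(name): a dict with "vertical_fov" (degrees; the focal length in pixels is half the picture's height over the tangent of half this angle, whatever the lens; pixels are square), "cx", "cy" (the principal point, pixels), "R" (3x3) and "t" (3): a world point X has camera coordinates R X + t; the wrist camera has in their place "T_tool_cam" (4x4, takes a point from camera to tool coordinates, whose origin is the TCP and whose axes are the flange's). Camera axes: x right, y down, z forward; pixel columns grow to the right and rows downward; lengths in mm; the calibration is good to about 2 mm. A picture is of the moment at which its call begins: read the wrist's pose just before it. camera_model takes no time and is no camera call.
- bot.close_job(): hands the job in; it is judged then, once.
The state is a dict: "time": time; "joint_positions": joint angles; "dq": joint speeds; "tau": joint torques, N m; "tool_pos": TCP position; "tcp_rot": TCP orientation; "contact_force": force on the tool from outside, world axes, zero at the start; "moment": the same for the moment, N m; "grip_width": finger opening in mm; "finger_force": force on a finger pad.
Only numpy, scipy, OpenCV 4.12 (cv2) and the standard library are available. Lean on these libraries where they do the work, as an engineer would, in place of code of your own. Each camera call takes 0.05 s, during which the arm holds its last target. There are 200 camera calls.

## Task

The jar in the bench capper has just been closed. Hook a fingertip behind the upturned lip of the jar carriage and draw the carriage all the way out to its stop, with the jar riding on it; then push the jar sideways with the fingers, off the carriage and wholly onto the side table where the other capped jars stand. Do not lift or tip the jar, do not touch it before the carriage is out, leave the carriage out for the next jar, and leave all other jars and things where they stand.

Things in the scene. Friction and masses are not known exactly. Their poses are not given: they have to be found in the camera images.
- capper: Bench jar capper, 540 mm long, bolted down, on the robot's left; its front faces the robot's right (-y), turned up to 17 degrees. Origin: bench level (z = 0) on the carriage's centre line, straight below the jar's centre when the carriage is fully out. Own -x: the way the carriage is drawn out; own y across it; z up.
- head (a point): Centre of the underside of the capping head's chuck (74 mm in diameter), 170 mm above the bench and 170 mm along the capper's own x. The jar starts below it with 24 mm of air above its cap. The head arm above it covers the capper's own x = 140 to 370 mm, |y| below 41 mm; a column 490 mm tall stands behind.
- guard (a point): Middle of the round guard rail along the outer edge of the side table at the capper's own y = +184 mm, x = 80 mm; a like rail is at y = -184 mm. Rails are 306 mm long, parallel to the capper's own x, 10 mm thick, top 96 mm above the bench.
- carriage (a joint): How far the jar carriage is drawn out, m: 0 fully in under the head, 0.170 at its stop, fully out; it starts at 0. It slides level towards the capper's own -x with about 3 N of friction and some damping (8 N per m/s), has no spring and stays where left. It is a steel plate 90 mm wide, 215 mm long, 6 mm thick, its top 70 mm above the bench.
- lip (a point): Middle of the top edge of the carriage's upturned front lip, on its rear face (the face towards the jar); moves with the carriage. The lip is 90 mm wide, 26 mm high above the plate (its rolled top edge up to 7 mm thick, the lip itself 4 mm), its top 96 mm above the bench. Behind it the bare plate is free for at least 105 mm up to the jar.
- seat (a point): Point on top of the carriage plate, 70 mm above the bench, under the jar (its centre starts within 10 mm of here); 146 mm behind the lip point, moves with the carriage. Behind the jar a shallow white plastic vee stop, 12 mm high, crosses the plate; to both sides and in front the plate is open.
- jar: The closed jar standing on the carriage: amber glass, yellow cap, 66 mm in diameter, 76 mm tall, about 300 g (210 to 420 g). Origin: centre of its underside. z up.
- outfeed: Side table for capped jars: flat steel plate 300 mm long (own x, parallel to the capper's) and 130 mm wide (own y), told only by the two capped jars on its rear half. It may be on either side of the carriage. Origin: bench level below its centre, 80 mm behind and 113 mm beside the capper's origin. Top 68.5 mm above the bench, 1.5 mm below the carriage plate, 3 mm gap between, no rim there.
- infeed: The like side table on the other side of the carriage, same size and height and origin, on which two open empty jars stand. The closed jar does not belong there.
- capped1: A capped jar already on the outfeed table, same kind as the jar in the capper. Origin: centre of its underside.
- capped2: The second capped jar on the outfeed table, the same.
- empty1: An open empty glass jar on the infeed table, 66 mm in diameter, 66 mm tall. Origin: centre of its underside.
- empty2: The second open jar, the same.
- funnel: Red funnel standing mouth down on the bench, 112 mm wide, 92 mm tall. Origin: centre of its underside.
- ladle: Steel spoon 240 mm long lying on the bench.
- oil: Green glass bottle, 72 mm in diameter, 200 mm tall. Origin: centre of its underside.
- capbowl: Steel bowl 150 mm wide and 55 mm tall with a few caps in it. Origin: centre of its underside.
Mind the look-alikes: they are no part of the job. What is shaped like the jar but blue or green is not meant.

How it is judged:
By the outcome, as a careful person would: the job done as asked, in the order asked, and still so for the second after the job is handed in, with the robot touching nothing.
It also fails if it takes over 56 s, if anything falls off the work surface, if the arm or the gripper's body presses on something with over 40 N, if the wrist force passes 120 N, or if a joint passes its speed limit or range.

## Working session

There is one attempt and no reset: what is moved stays moved. The work goes in short steps, Python scripts to look and compute and a tool call to move; the robot and the scene stay as the last step left them, time stands still between calls to the robot, and variables do not carry over. Pictures are saved under pics/ and viewed, at most 10 in all, crops included, and the job is handed in when it is done.

Besides the shell and the picture viewer there is one more tool, called after ">>>" as name([rows], argument=value, ...), one row to a line, values as JSON. send_rows: Moves the arm, as the interface text tells. Its arguments: {"type":"object","properties":{"rows":{"type":"array","items":{"type":"object","properties":{"x":{"type":"number","minimum":-1,"maximum":1},"y":{"type":"number","minimum":-1,"maximum":1},"z":{"type":"number","minimum":-1,"maximum":1},"ax":{"type":"number","minimum":-1,"maximum":1},"ay":{"type":"number","minimum":-1,"maximum":1},"az":{"type":"number","minimum":-1,"maximum":1},"jaw":{"type":"number"}}}}},"required":["rows"]}

```bash
ls; mkdir -p pics
python3 - <<'E'
from plant import bot
import cv2,numpy as np
o=bot.get_obs();print({k:np.round(v,3).tolist() for k,v in o.items()})
for n in("side","top"):
    p,d=bot.capture(n);cv2.imwrite(f"pics/{n}0.png",p[:,:,::-1]);np.save(f"{n}0.npy",d)
    print(n,bot.camera_model(n))
E
```

```text
pics
{'time': 0.0, 'joint_positions': [-1.314, 0.343, 1.525, -0.0, 1.275, -0.146], 'dq': [0.002, 0.0, -0.0, -0.0, -0.001, -0.0], 'tau': [-0.003, -43.125, -24.422, 0.071, 0.056, -0.0], 'tool_pos': [205.702, -482.544, 196.341], 'tcp_rot': [-3.14, -0.0, 0.403], 'contact_force': [-0.405, 0.582, -0.625], 'moment': [0.025, 0.012, -0.051], 'finger_force': 0.0, 'grip_width': 91.628}
side {'vertical_fov': 47.81195527839199, 'cx': 323.03602353189797, 'cy': 245.6031888480038, 'R': array([[-0.85229931, -0.523035  , -0.00450161],
       [-0.33641706,  0.5547499 , -0.7609705 ],
       [ 0.40051148, -0.64706022, -0.64877086]]), 't': array([ 426.47251253,  317.6542593 , 1219.70828219])}
top {'vertical_fov': 53.77764303999761, 'cx': 310.01414828011815, 'cy': 238.54405353322633, 'R': array([[-0.00850431, -0.99993401,  0.00772386],
       [-0.99876313,  0.00811543, -0.04905464],
       [ 0.04898872, -0.00813148, -0.99876623]]), 't': array([ -91.5362472 ,  534.27351616, 1217.70565346])}
```

View pics/top0.png

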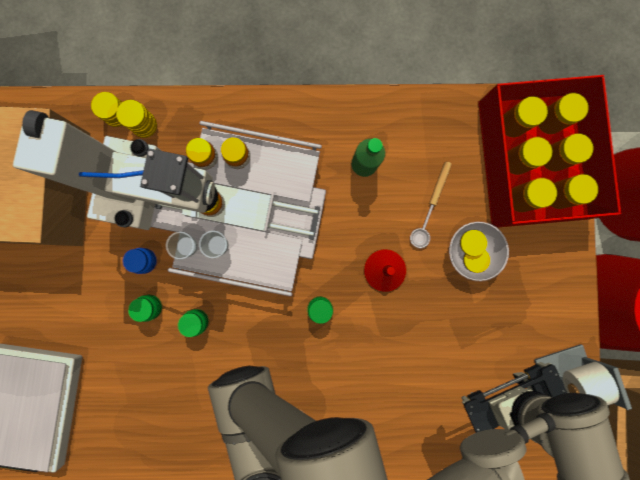

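View pics/side0.png

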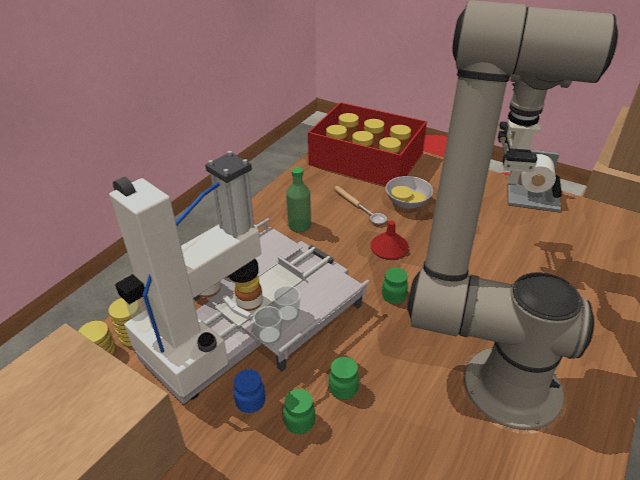

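The top view shows the capped jars at (200,150) and (235,150), so the outfeed is on the far (+x) side. The lip is near (270,213), the jar is under the head near (213,200), and the rails run (202,123)-(321,147) and (170,270)-(292,294).

```bash
cat > h.py <<'E'
import numpy as np,cv2
def cloud(m,d,R=None,t=None):
    f=240/np.tan(np.radians(m["vertical_fov"])/2)
    v,u=np.mgrid[:480,:640]
    c=np.stack([(u-m["cx"])/f*d,(v-m["cy"])/f*d,d],-1)
    return (c-m["t"])@m["R"]      # R^T (c-t)
def pix(m,u,v,z):
    f=240/np.tan(np.radians(m["vertical_fov"])/2)
    r=m["R"].T@np.array([(u-m["cx"])/f,(v-m["cy"])/f,1]);o=-m["R"].T@m["t"]
    return o+r*(z-o[2])/r[2]
E
python3 - <<'E'
from plant import bot
import cv2,numpy as np
from h import *
m=bot.camera_model("top");d=np.load("top0.npy");P=cloud(m,d);im=cv2.imread("pics/top0.png")
for n,(u,v) in dict(farA=(202,123),farB=(321,147),nearA=(170,270),nearB=(292,294)).items(): print(n,pix(m,u,v,92).round(1))
# plates: z 62..76, rails
reg=np.zeros((480,640),bool);reg[110:300,165:330]=1
for lo,hi in((62,76),):
    s=reg&(P[...,2]>lo)&(P[...,2]<hi)&(d>0);print(s.sum(),np.median(P[s],0))
    r=cv2.minAreaRect(P[s][:,:2].astype(np.float32));print(r)
s=reg&(P[...,2]>82)&(P[...,2]<102)&(d>0);np.set_printoptions(suppress=True)
n,l,st,c=cv2.connectedComponentsWithStats(s.astype(np.uint8))
for i in range(1,n):
    if st[i,4]>12:
        q=P[l==i];print(st[i],q.mean(0).round(1),cv2.fitLine(q[:,:2].astype(np.float32),cv2.DIST_HUBER,0,.01,.01).ravel().round(3))
h=cv2.cvtColor(im,cv2.COLOR_BGR2HSV)
y=cv2.inRange(h,(22,150,90),(34,255,255));n,l,st,c=cv2.connectedComponentsWithStats(y)
for i in range(1,n):
    if st[i,4]>20 and c[i][0]<330:
        q=P[l==i];print("yel",c[i].round(),st[i],q.mean(0).round(1))
g=im[100:310,140:340];cv2.imwrite("pics/crop.png",cv2.resize(g,None,fx=3.8,fy=2.85*1,interpolation=cv2.INTER_CUBIC) if 0 else cv2.resize(g,None,fx=2.85,fy=2.85,interpolation=cv2.INTER_CUBIC))
E
```

```text
farA [816.4 168.   92. ]
farB [ 754.8 -124.3   92. ]
nearA [456.1 244.4  92. ]
nearB [395.6 -50.6  92. ]
12601 [585.9158525   40.94750686  70.20688218]
((604.361328125, 50.40733337402344), (424.99176025390625, 366.3558654785156), 77.91834259033203)
[200 121 122  28 507] [786.3  24.3  96.1] [  0.205   0.979 786.1    24.826]
[198 149  20  21  56] [718.5 144.9  92.3] [  0.68   -0.733 716.007 144.357]
[230 152  21  17  52] [715.4  67.8  92.2] [  0.582  -0.813 714.315  66.692]
[208 194  17  23  40] [606.4 123.9  92.8] [  0.872  -0.489 606.241 121.527]
[265 194   9  37 105] [595.4   3.8  96.9] [  0.98   -0.198 595.019   3.885]
[191 211   6   6  24] [594.3 189.9  84.6] [  0.967   0.255 594.61  189.624]
[173 235  16  21  75] [517.4 225.6  92.2] [  0.982  -0.191 517.664 228.305]
[206 234  15  21  67] [521.6 147.7  91.7] [  0.952  -0.306 521.624 149.788]
[193 240   5  15  16] [511.4 182.7  91.8] [  0.996  -0.094 511.902 181.941]
[168 268 125  28 512] [427.   98.3  96.7] [  0.204   0.979 426.978  97.717]
yel [123. 113.] [  91   92   66   45 1648] [846.1 365.9  84.1]
yel [233. 149.] [221 137  25  25 483] [737.5  83.8 145.5]
yel [198. 150.] [186 138  26  25 509] [737.4 165.6 142.9]
yel [212. 208.] [207 202  11  11  29] [598.6 130.8 150.5]
```

View pics/crop.png

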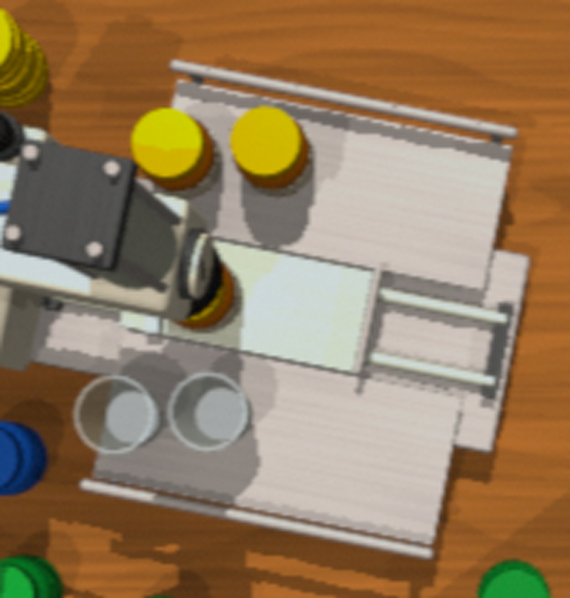

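The crop confirms the carriage (crop px 160-375 × 240-370) and its lip (~(370,320)). From the rails, own x = (0.205, 0.979) and the capper origin is about (590, -17). That puts the lip at own x = 24, which agrees with its measured position. I'll start the approach now.

>>> send_rows([
  {"x":0.09,"y":-0.05,"z":0,"jaw":-1},
  {"x":0.18,"y":-0.1,"z":0,"jaw":-1},
  {"x":0.28,"y":-0.16,"z":0,"jaw":-1},
  {"x":0.37,"y":-0.21,"z":0,"jaw":-1},
  {"x":0.46,"y":-0.26,"z":0,"jaw":-1},
  {"x":0.56,"y":-0.31,"z":0,"jaw":-1},
  {"x":0.65,"y":-0.36,"z":0,"jaw":-1},
  {"x":0.74,"y":-0.42,"z":0,"jaw":-1},
  {"x":0.84,"y":-0.47,"z":0,"jaw":-1},
  {"x":0.93,"y":-0.52,"z":0,"jaw":-1},
])

```text
schema error: expected keys x, y, z, ax, ay, az, jaw
```

>>> send_rows([
  {"x":0.09,"y":-0.05,"z":0,"jaw":-1},
  {"x":0.18,"y":-0.1,"z":0,"jaw":-1},
  {"x":0.28,"y":-0.16,"z":0,"jaw":-1},
  {"x":0.37,"y":-0.21,"z":0,"jaw":-1},
  {"x":0.46,"y":-0.26,"z":0,"jaw":-1},
  {"x":0.56,"y":-0.31,"z":0,"jaw":-1},
  {"x":0.65,"y":-0.36,"z":0,"jaw":-1},
  {"x":0.74,"y":-0.42,"z":0,"jaw":-1},
  {"x":0.84,"y":-0.47,"z":0,"jaw":-1},
  {"x":0.93,"y":-0.52,"z":0,"jaw":-1},
])

```text
schema error: expected keys x, y, z, ax, ay, az, jaw
```

```bash
cat >> h.py <<'E'
from scipy.spatial.transform import Rotation as Ro
O=np.array([590.25,-17.0]);ex=np.array([.205,.979]);ey=np.array([-.979,.205])
def need(o,own,z,yaw):
    "shift/turn units from present pose to capper-frame (x,y), height z, tool down with yaw"
    R0=Ro.from_euler("xyz",o["tcp_rot"]);p=np.r_[O+own[0]*ex+own[1]*ey,z]
    s=R0.inv().apply(p-o["tool_pos"])/200
    a=(R0.inv()*Ro.from_euler("xyz",[np.pi,0,yaw])).as_rotvec()/np.radians(60)
    return s.round(3),a.round(3)
def own(p): d=np.asarray(p)[...,:2]-O; return np.stack([d@ex,d@ey],-1)
def show(o): print("t",round(o["time"],2),"own",own(o["tool_pos"]).round(1),"z",round(o["tool_pos"][2],1),"rot",np.round(o["tcp_rot"],3),"F",np.round(o["contact_force"],1),"w",round(o["grip_width"],1),"q",np.round(o["joint_positions"],2))
E
python3 - <<'E'
from plant import bot
from h import *
o=bot.get_obs();show(o);print(need(o,(40,0),180,1.364));print(bot.camera_model("wrist"))
E
```

```text
t 0.1 own [-534.6  281. ] z 196.4 rot [-3.14  -0.     0.403] F [-0.6  0.9 -0.8] w 91.8 q [-1.31  0.34  1.52 -0.    1.28 -0.15]
(array([ 2.796, -1.552,  0.085]), array([-0.001, -0.001, -0.918]))
{'vertical_fov': 69.22452896747079, 'cx': 324.25541654044093, 'cy': 243.38845368605516, 'T_tool_cam': array([[-4.29055057e-04, -9.61959029e-01, -2.73193415e-01,
         7.25514509e+01],
       [ 9.99999873e-01, -4.84777834e-04,  1.36465266e-04,
         4.70185441e-02],
       [-2.63712107e-04, -2.73193322e-01,  9.61959115e-01,
        -1.87658818e+02],
       [ 0.00000000e+00,  0.00000000e+00,  0.00000000e+00,
         1.00000000e+00]])}
```

The wrist camera sits on tool +x, so I'll use yaw -0.21 (tool y = -own x). That keeps it clear of the head, and the same orientation works for the push.

>>> send_rows([
  {"x":0.09,"y":-0.05,"z":0,"ax":0,"ay":0,"az":0,"jaw":0},
  {"x":0.18,"y":-0.1,"z":0,"ax":0,"ay":0,"az":0,"jaw":0},
  {"x":0.27,"y":-0.14,"z":0,"ax":0,"ay":0,"az":0,"jaw":0},
  {"x":0.36,"y":-0.19,"z":0,"ax":0,"ay":0,"az":0,"jaw":0},
  {"x":0.45,"y":-0.24,"z":0,"ax":0,"ay":0,"az":0,"jaw":0},
  {"x":0.54,"y":-0.28,"z":0,"ax":0,"ay":0,"az":0,"jaw":0},
  {"x":0.63,"y":-0.33,"z":0,"ax":0,"ay":0,"az":0,"jaw":0},
  {"x":0.72,"y":-0.38,"z":0,"ax":0,"ay":0,"az":0,"jaw":0},
  {"x":0.81,"y":-0.42,"z":0,"ax":0,"ay":0,"az":0,"jaw":0},
  {"x":0.9,"y":-0.47,"z":0,"ax":0,"ay":0,"az":0,"jaw":0},
])

```text
time: 1.35
tool_pos: [335.4, -324.8, 197.1]
tcp_rot: [3.141, -0.0, 0.403]
contact_force: [0.0, -0.4, -0.6]
grip_width: 46.1
finger_force: 0.0
```

>>> send_rows([
  {"x":0.09,"y":-0.05,"z":0,"ax":0,"ay":0,"az":0.06,"jaw":0},
  {"x":0.18,"y":-0.1,"z":0,"ax":0,"ay":0,"az":0.12,"jaw":0},
  {"x":0.27,"y":-0.14,"z":0,"ax":0,"ay":0,"az":0.18,"jaw":0},
  {"x":0.36,"y":-0.19,"z":0,"ax":0,"ay":0,"az":0.24,"jaw":0},
  {"x":0.45,"y":-0.24,"z":0,"ax":0,"ay":0,"az":0.3,"jaw":0},
  {"x":0.54,"y":-0.28,"z":0,"ax":0,"ay":0,"az":0.36,"jaw":0},
  {"x":0.63,"y":-0.33,"z":0,"ax":0,"ay":0,"az":0.42,"jaw":0},
  {"x":0.72,"y":-0.38,"z":0,"ax":0,"ay":0,"az":0.48,"jaw":0},
  {"x":0.81,"y":-0.42,"z":0,"ax":0,"ay":0,"az":0.54,"jaw":0},
  {"x":0.9,"y":-0.47,"z":0,"ax":0,"ay":0,"az":0.58,"jaw":0},
])

```text
time: 2.6
tool_pos: [463.8, -167.6, 197.1]
tcp_rot: [3.141, -0.0, -0.206]
contact_force: [0.6, -1.0, -0.1]
grip_width: 45.9
finger_force: 0.0
```

Run:
```python
from plant import bot
from h import *
o=bot.get_obs();show(o);print(need(o,(6,0),160,-.2065))
```

```text
t 2.6 own [-173.3   92.9] z 197.1 rot [ 3.141 -0.    -0.206] F [ 0.6 -1.  -0.1] w 45.9 q [-0.5   0.28  1.61 -0.    1.25  1.27]
(array([ 0.465, -0.896,  0.185]), array([ 0., -0.,  0.]))
```

>>> send_rows([
  {"x":0.06,"y":-0.11,"z":0.02,"ax":0,"ay":0,"az":0,"jaw":0},
  {"x":0.12,"y":-0.22,"z":0.05,"ax":0,"ay":0,"az":0,"jaw":0},
  {"x":0.17,"y":-0.34,"z":0.07,"ax":0,"ay":0,"az":0,"jaw":0},
  {"x":0.23,"y":-0.45,"z":0.09,"ax":0,"ay":0,"az":0,"jaw":0},
  {"x":0.29,"y":-0.56,"z":0.12,"ax":0,"ay":0,"az":0,"jaw":0},
  {"x":0.35,"y":-0.67,"z":0.14,"ax":0,"ay":0,"az":0,"jaw":0},
  {"x":0.41,"y":-0.78,"z":0.16,"ax":0,"ay":0,"az":0,"jaw":0},
  {"x":0.465,"y":-0.896,"z":0.185,"ax":0,"ay":0,"az":0,"jaw":0},
  {"x":0.465,"y":-0.896,"z":0.185,"ax":0,"ay":0,"az":0,"jaw":0},
  {"x":0.465,"y":-0.896,"z":0.185,"ax":0,"ay":0,"az":0,"jaw":0},
])

```text
time: 3.85
tool_pos: [590.3, -12.3, 160.0]
tcp_rot: [3.141, 0.0, -0.204]
contact_force: [-0.2, -0.2, 0.9]
grip_width: 46.1
finger_force: 0.0
```

Run:
```python
from plant import bot
from h import *
o=bot.get_obs();show(o)
p,d=bot.capture("wrist");m=bot.camera_model("wrist")
T=np.eye(4);T[:3,:3]=Ro.from_euler("xyz",o["tcp_rot"]).as_matrix();T[:3,3]=o["tool_pos"]
C=np.linalg.inv(T@m["T_tool_cam"]);m["R"],m["t"]=C[:3,:3],C[:3,3]
P=cloud(m,d);w=own(P);z=P[...,2]
print("centre depth",d[240,320])
s=(d>0)&(z>86)&(z<103)&(abs(w[...,0]-20)<18)&(abs(w[...,1])<60)
print("lip n",s.sum(),[ (w[s][:,i].min().round(1),w[s][:,i].max().round(1),np.median(w[s][:,i]).round(1)) for i in(0,1)],np.median(z[s]))
s=(d>0)&(z>62)&(z<80)&(w[...,0]>40)&(w[...,0]<110)&(abs(w[...,1])<60)
print("plate z",np.median(z[s]) if s.any() else None,s.sum())
cv2.imwrite("pics/w1.png",p[:,:,::-1])
p,d=bot.capture("side");cv2.imwrite("pics/s1.png",p[130:380,130:400,::-1].repeat(2,0).repeat(2,1))
```

```text
t 3.85 own [4.6 0.9] z 160.0 rot [ 3.141  0.    -0.204] F [-0.2 -0.2  0.9] w 46.1 q [-0.15  0.49  1.39 -0.    1.26  1.62]
centre depth 310.83264
lip n 1061 [(np.float64(18.4), np.float64(25.5), np.float64(21.8)), (np.float64(-45.7), np.float64(44.8), np.float64(-3.8))] 95.34887320672576
plate z 69.8418156846678 10344
```

View pics/w1.png

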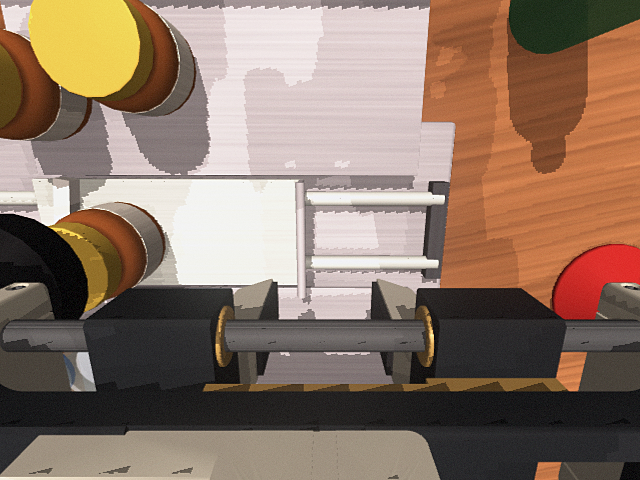

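View pics/s1.png

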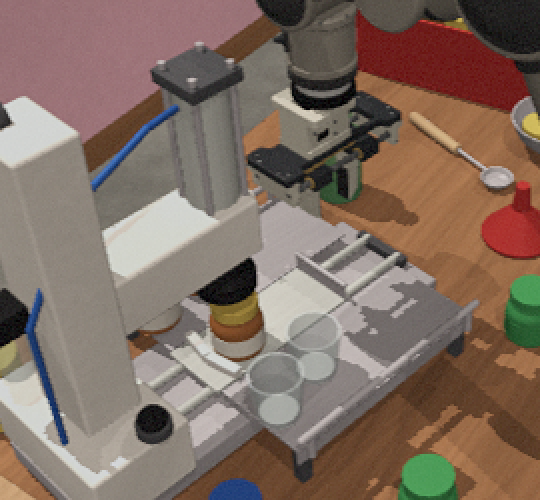

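The wrist view shows the lip at px col ~300, rows 180-298, midway between the fingers, with the plate free behind it and the jar at (110,240). The side view shows the gripper well clear of the head and cylinder. Next I'll lower so the rear finger goes behind the lip.

>>> send_rows([
  {"x":0,"y":-0.015,"z":0.05,"ax":0,"ay":0,"az":0,"jaw":0},
  {"x":0,"y":-0.015,"z":0.1,"ax":0,"ay":0,"az":0,"jaw":0},
  {"x":0,"y":-0.015,"z":0.15,"ax":0,"ay":0,"az":0,"jaw":0},
  {"x":0,"y":-0.015,"z":0.2,"ax":0,"ay":0,"az":0,"jaw":0},
  {"x":0,"y":-0.015,"z":0.25,"ax":0,"ay":0,"az":0,"jaw":0},
  {"x":0,"y":-0.015,"z":0.3,"ax":0,"ay":0,"az":0,"jaw":0},
  {"x":0,"y":-0.015,"z":0.34,"ax":0,"ay":0,"az":0,"jaw":0},
  {"x":0,"y":-0.015,"z":0.37,"ax":0,"ay":0,"az":0,"jaw":0},
  {"x":0,"y":-0.015,"z":0.4,"ax":0,"ay":0,"az":0,"jaw":0},
  {"x":0,"y":-0.015,"z":0.4,"ax":0,"ay":0,"az":0,"jaw":0},
])

```text
time: 5.2
tool_pos: [591.2, -9.4, 79.6]
tcp_rot: [3.141, 0.001, -0.205]
contact_force: [-0.9, -0.3, -0.3]
grip_width: 46.1
finger_force: 0.0
```

Run:
```python
from plant import bot
from h import *
o=bot.get_obs();show(o);print(need(o,(-167,0),80,-.2065))
```

```text
t 5.2 own [7.6 0.7] z 79.6 rot [ 3.141e+00  1.000e-03 -2.050e-01] F [-0.9 -0.3 -0.3] w 46.1 q [-0.15  0.57  1.49 -0.    1.08  1.63]
(array([ 0.002,  0.873, -0.002]), array([0.   , 0.001, 0.002]))
```

>>> send_rows([
  {"x":0,"y":0.01,"z":0,"ax":0,"ay":0,"az":0,"jaw":0},
  {"x":0,"y":0.025,"z":0,"ax":0,"ay":0,"az":0,"jaw":0},
  {"x":0,"y":0.045,"z":0,"ax":0,"ay":0,"az":0,"jaw":0},
  {"x":0,"y":0.07,"z":0,"ax":0,"ay":0,"az":0,"jaw":0},
  {"x":0,"y":0.1,"z":0,"ax":0,"ay":0,"az":0,"jaw":0},
  {"x":0,"y":0.135,"z":0,"ax":0,"ay":0,"az":0,"jaw":0},
  {"x":0,"y":0.17,"z":0,"ax":0,"ay":0,"az":0,"jaw":0},
  {"x":0,"y":0.21,"z":0,"ax":0,"ay":0,"az":0,"jaw":0},
  {"x":0,"y":0.25,"z":0,"ax":0,"ay":0,"az":0,"jaw":0},
  {"x":0,"y":0.29,"z":0,"ax":0,"ay":0,"az":0,"jaw":0},
])

```text
time: 6.45
tool_pos: [579.5, -66.8, 80.0]
tcp_rot: [3.142, -0.0, -0.205]
contact_force: [-0.5, -0.0, -1.0]
grip_width: 45.8
finger_force: 0.0
```

>>> send_rows([
  {"x":0,"y":0.04,"z":0,"ax":0,"ay":0,"az":0,"jaw":0},
  {"x":0,"y":0.085,"z":0,"ax":0,"ay":0,"az":0,"jaw":0},
  {"x":0,"y":0.13,"z":0,"ax":0,"ay":0,"az":0,"jaw":0},
  {"x":0,"y":0.175,"z":0,"ax":0,"ay":0,"az":0,"jaw":0},
  {"x":0,"y":0.22,"z":0,"ax":0,"ay":0,"az":0,"jaw":0},
  {"x":0,"y":0.26,"z":0,"ax":0,"ay":0,"az":0,"jaw":0},
  {"x":0,"y":0.3,"z":0,"ax":0,"ay":0,"az":0,"jaw":0},
  {"x":0,"y":0.34,"z":0,"ax":0,"ay":0,"az":0,"jaw":0},
  {"x":0,"y":0.38,"z":0,"ax":0,"ay":0,"az":0,"jaw":0},
  {"x":0,"y":0.41,"z":0,"ax":0,"ay":0,"az":0,"jaw":0},
])

```text
time: 7.7
tool_pos: [562.8, -147.0, 80.0]
tcp_rot: [3.142, -0.0, -0.205]
contact_force: [-0.2, -0.5, 0.2]
grip_width: 45.8
finger_force: 0.0
```

Run:
```python
from plant import bot
from h import *
o=bot.get_obs();show(o);print(need(o,(-169,0),80,-.2065))
```

```text
t 7.7 own [-132.9    0.2] z 80.0 rot [ 3.142 -0.    -0.205] F [-0.2 -0.5  0.2] w 45.8 q [-0.39  0.56  1.52 -0.    1.06  1.39]
(array([0.001, 0.181, 0.   ]), array([ 0.   , -0.   ,  0.002]))
```

There's no pulling force where about 3 N was expected, so I'm checking whether the lip is hooked.

```bash
cat >> h.py <<'E'
def wrist(bot):
    o=bot.get_obs();p,d=bot.capture("wrist");m=bot.camera_model("wrist")
    T=np.eye(4);T[:3,:3]=Ro.from_euler("xyz",o["tcp_rot"]).as_matrix();T[:3,3]=o["tool_pos"]
    C=np.linalg.inv(T@m["T_tool_cam"]);m["R"],m["t"]=C[:3,:3],C[:3,3]
    return o,p,d,cloud(m,d)
E
python3 - <<'E'
from plant import bot
from h import *
o,p,d,P=wrist(bot);w=own(P);z=P[...,2]
s=(d>0)&(z>88)&(z<103)&(abs(w[...,1])<50)&(w[...,1]<-20)&(w[...,0]<50)
print("lip",s.sum(),np.percentile(w[s][:,0],[2,10,50,90,98]).round(1) if s.any() else 0,np.median(z[s]))
cv2.imwrite("pics/w2.png",p[:,:,::-1])
E
```

```text
lip 973 [18.  18.5 20.  22.9 24.4] 94.6664243472769
```

View pics/w2.png

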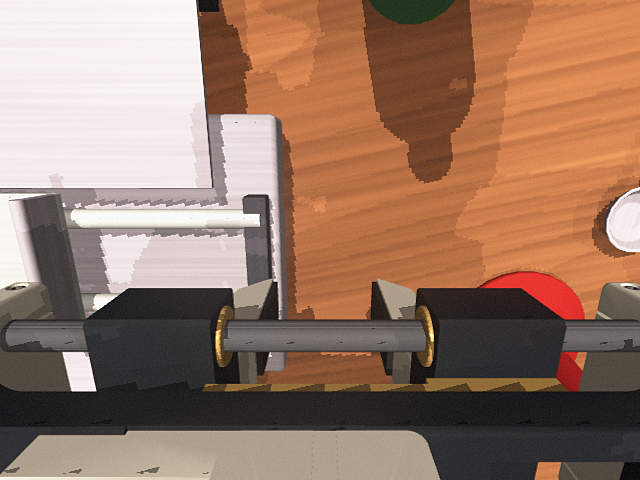

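The finger missed: the lip is still at own x 18-25 (px (40,260)), while the fingers are at (255,330) and (395,330). I'll measure where the fingertips actually are in the tool frame.

Run:
```python
from plant import bot
from h import *
o,p,d,P=wrist(bot)
R0=Ro.from_euler("xyz",o["tcp_rot"]);q=R0.inv().apply((P-o["tool_pos"]).reshape(-1,3)).reshape(480,640,3)
for u,v in((274,283),(270,300),(255,290),(240,295),(272,340),(255,330),(268,370),(376,283),(380,300),(395,290),(100,300),(160,320)): print((u,v),p[v,u],d[v,u].round(1),q[v,u].round(1))
show(o)
s,ds=bot.capture("side");m=bot.camera_model("side");f=240/np.tan(np.radians(m["vertical_fov"])/2)
c=m["R"]@o["tool_pos"]+m["t"];print("TCP in side px",c[:2]/c[2]*f+[m["cx"],m["cy"]])
cv2.imwrite("pics/s2.png",s[130:380,160:430,::-1].repeat(2,0).repeat(2,1))
```

```text
(274, 283) [39 32 30] 167.6 [  8.6 -23.6 -31.6]
(270, 300) [47 39 37] 148.7 [  8.9 -22.6 -51.2]
(255, 290) [176 160 144] 155.2 [ 10.4 -30.3 -44. ]
(240, 295) [171 154 140] 150.8 [ 10.1 -36.  -48.7]
(272, 340) [121 115 111] 84.7 [  27.   -12.2 -112.6]
(255, 330) [108 103  98] 84.0 [  29.7  -16.2 -112.5]
(268, 370) [122 114 114] 255.4 [-86.4 -40.7  32.7]
(376, 283) [47 31 25] 166.6 [  9.   25.4 -32.6]
(380, 300) [45 34 28] 150.0 [  8.3  24.6 -50.1]
(395, 290) [178 162 142] 156.0 [ 10.   32.3 -43.3]
(100, 300) [249 249 248] 223.4 [ -23.2 -143.4   17.4]
(160, 320) [56 51 56] 76.2 [  35.8  -35.5 -118.9]
t 7.75 own [-1.335e+02  1.000e-01] z 80.0 rot [ 3.141 -0.    -0.205] F [ 0.1 -1.1  0.5] w 45.8 q [-0.39  0.56  1.52 -0.    1.06  1.39]
TCP in side px [331.6510625  240.34977223]
```

View pics/s2.png

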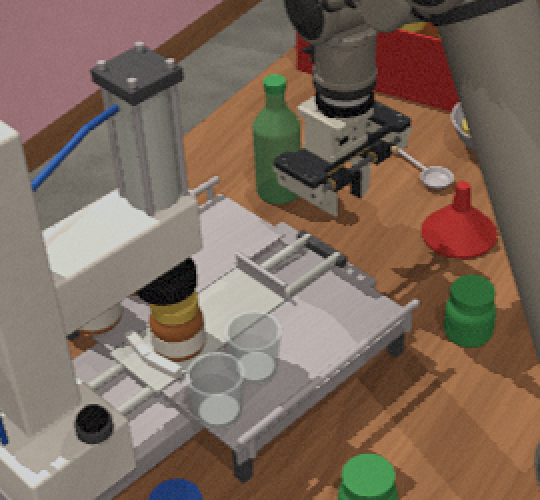

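Both cameras suggest the visible fingertips end well short of the reported TCP: tool z is about -28 in the wrist depth, and they sit above the TCP's projected pixel (343,221) in the side crop. I'll measure this in both depth images.

Run:
```python
from plant import bot
from h import *
o,p,d,P=wrist(bot)
R0=Ro.from_euler("xyz",o["tcp_rot"]);T=lambda P:R0.inv().apply((P-o["tool_pos"]).reshape(-1,3)).reshape(480,640,3)
def tips(q,d,n):
    s=(d>0)&(abs(q[...,0])<15)&(abs(q[...,1])>18)&(abs(q[...,1])<50)&(q[...,2]>-60)&(q[...,2]<8)
    for sg in(-1,1):
        k=q[s&(q[...,1]*sg>0)]
        print(n,sg,len(k),"z top pct",np.percentile(k[:,2],[50,90,97,99,100]).round(1),"x",np.percentile(k[:,0],[2,98]).round(1),"y",np.percentile(k[:,1],[2,98]).round(1))
tips(T(P),d,"wrist")
for n in("side","top"):
    s,ds=bot.capture(n);tips(T(cloud(bot.camera_model(n),ds)),ds,n)
```

```text
wrist -1 1161 z top pct [-47.  -35.1 -31.6 -30.6 -29.7] x [-5.1 10.7] y [-37.5 -22.1]
wrist 1 1160 z top pct [-47.2 -35.2 -31.8 -30.7 -29.1] x [-5.1 10.7] y [23.5 39. ]
side -1 44 z top pct [-49.  -40.5 -37.6 -36.7 -36.1] x [-13.5   3.9] y [-41.4 -24.7]
side 1 73 z top pct [-45.5 -34.4 -31.9 -31.1 -30.5] x [-12.7   9.8] y [20.6 38.8]Traceback (most recent call last):
  File "<stdin>", line 12, in <module>
  File "<stdin>", line 9, in tips
    return _quantile_unchecked(
        a, q, axis, out, overwrite_input, method, keepdims, weights)
    return _ureduce(a,
                    func=_quantile_ureduce_func,
    ...<5 lines>...
                    overwrite_input=overwrite_input,
                    method=method)
    r = func(a, **kwargs)
    result = _quantile(arr,
                       quantiles=q,
    ...<2 lines>...
                       out=out,
                       weights=wgt)
    slices_having_nans = np.isnan(arr[-1, ...])
                                  ~~~^^^^^^^^^
IndexError: index -1 is out of bounds for axis 0 with size 0
```

The fingertips end about 29 mm behind the reported TCP, which differs from the interface text. Wrist depth, side depth and the contact-free pass over the lip all agree on this. I'll go back at this height and go in 29 mm deeper.

>>> send_rows([
  {"x":0,"y":-0.08,"z":0,"ax":0,"ay":0,"az":0,"jaw":0},
  {"x":0,"y":-0.16,"z":0,"ax":0,"ay":0,"az":0,"jaw":0},
  {"x":0,"y":-0.24,"z":0,"ax":0,"ay":0,"az":0,"jaw":0},
  {"x":0,"y":-0.32,"z":0,"ax":0,"ay":0,"az":0,"jaw":0},
  {"x":0,"y":-0.4,"z":0,"ax":0,"ay":0,"az":0,"jaw":0},
  {"x":0,"y":-0.48,"z":0,"ax":0,"ay":0,"az":0,"jaw":0},
  {"x":0,"y":-0.56,"z":0,"ax":0,"ay":0,"az":0,"jaw":0},
  {"x":0,"y":-0.64,"z":0,"ax":0,"ay":0,"az":0,"jaw":0},
  {"x":0,"y":-0.71,"z":0,"ax":0,"ay":0,"az":0,"jaw":0},
  {"x":0,"y":-0.71,"z":0,"ax":0,"ay":0,"az":0,"jaw":0},
])

```text
time: 9.25
tool_pos: [591.9, -6.4, 80.0]
tcp_rot: [3.142, -0.0, -0.203]
contact_force: [-0.0, -0.2, 0.2]
grip_width: 46.2
finger_force: 0.0
```

>>> send_rows([
  {"x":0,"y":0,"z":0.02,"ax":0,"ay":0,"az":0,"jaw":0},
  {"x":0,"y":0,"z":0.04,"ax":0,"ay":0,"az":0,"jaw":0},
  {"x":0,"y":0,"z":0.06,"ax":0,"ay":0,"az":0,"jaw":0},
  {"x":0,"y":0,"z":0.08,"ax":0,"ay":0,"az":0,"jaw":0},
  {"x":0,"y":0,"z":0.1,"ax":0,"ay":0,"az":0,"jaw":0},
  {"x":0,"y":0,"z":0.115,"ax":0,"ay":0,"az":0,"jaw":0},
  {"x":0,"y":0,"z":0.13,"ax":0,"ay":0,"az":0,"jaw":0},
  {"x":0,"y":0,"z":0.14,"ax":0,"ay":0,"az":0,"jaw":0},
  {"x":0,"y":0,"z":0.145,"ax":0,"ay":0,"az":0,"jaw":0},
  {"x":0,"y":0,"z":0.145,"ax":0,"ay":0,"az":0,"jaw":0},
])

```text
time: 10.5
tool_pos: [591.8, -7.5, 51.0]
tcp_rot: [3.142, -0.0, -0.205]
contact_force: [0.4, -0.3, 0.0]
grip_width: 45.6
finger_force: 0.0
```

Run:
```python
from plant import bot
from h import *
o=bot.get_obs();show(o)
```

```text
t 10.5 own [9.6 0.4] z 51.0 rot [ 3.142 -0.    -0.205] F [ 0.4 -0.3  0. ] w 45.6 q [-0.14  0.61  1.52 -0.    1.02  1.63]
```

>>> send_rows([
  {"x":0,"y":0.01,"z":0,"ax":0,"ay":0,"az":0,"jaw":0},
  {"x":0,"y":0.025,"z":0,"ax":0,"ay":0,"az":0,"jaw":0},
  {"x":0,"y":0.04,"z":0,"ax":0,"ay":0,"az":0,"jaw":0},
  {"x":0,"y":0.06,"z":0,"ax":0,"ay":0,"az":0,"jaw":0},
  {"x":0,"y":0.08,"z":0,"ax":0,"ay":0,"az":0,"jaw":0},
  {"x":0,"y":0.105,"z":0,"ax":0,"ay":0,"az":0,"jaw":0},
  {"x":0,"y":0.13,"z":0,"ax":0,"ay":0,"az":0,"jaw":0},
  {"x":0,"y":0.16,"z":0,"ax":0,"ay":0,"az":0,"jaw":0},
  {"x":0,"y":0.19,"z":0,"ax":0,"ay":0,"az":0,"jaw":0},
  {"x":0,"y":0.22,"z":0,"ax":0,"ay":0,"az":0,"jaw":0},
])

```text
time: 11.75
tool_pos: [582.8, -51.0, 51.1]
tcp_rot: [3.142, -0.0, -0.205]
contact_force: [0.7, 3.2, 1.5]
grip_width: 45.9
finger_force: 1.7
```

Hooked: 3.2 N of resistance. I'll keep pulling.

>>> send_rows([
  {"x":0,"y":0.035,"z":0,"ax":0,"ay":0,"az":0,"jaw":0},
  {"x":0,"y":0.075,"z":0,"ax":0,"ay":0,"az":0,"jaw":0},
  {"x":0,"y":0.12,"z":0,"ax":0,"ay":0,"az":0,"jaw":0},
  {"x":0,"y":0.165,"z":0,"ax":0,"ay":0,"az":0,"jaw":0},
  {"x":0,"y":0.21,"z":0,"ax":0,"ay":0,"az":0,"jaw":0},
  {"x":0,"y":0.255,"z":0,"ax":0,"ay":0,"az":0,"jaw":0},
  {"x":0,"y":0.3,"z":0,"ax":0,"ay":0,"az":0,"jaw":0},
  {"x":0,"y":0.34,"z":0,"ax":0,"ay":0,"az":0,"jaw":0},
  {"x":0,"y":0.38,"z":0,"ax":0,"ay":0,"az":0,"jaw":0},
  {"x":0,"y":0.415,"z":0,"ax":0,"ay":0,"az":0,"jaw":0},
])

```text
time: 13.0
tool_pos: [565.8, -132.3, 51.0]
tcp_rot: [3.142, 0.0, -0.205]
contact_force: [-0.5, 3.3, 2.0]
grip_width: 46.0
finger_force: 1.7
```

>>> send_rows([
  {"x":0,"y":0.03,"z":0,"ax":0,"ay":0,"az":0,"jaw":0},
  {"x":0,"y":0.06,"z":0,"ax":0,"ay":0,"az":0,"jaw":0},
  {"x":0,"y":0.09,"z":0,"ax":0,"ay":0,"az":0,"jaw":0},
  {"x":0,"y":0.12,"z":0,"ax":0,"ay":0,"az":0,"jaw":0},
  {"x":0,"y":0.145,"z":0,"ax":0,"ay":0,"az":0,"jaw":0},
  {"x":0,"y":0.17,"z":0,"ax":0,"ay":0,"az":0,"jaw":0},
  {"x":0,"y":0.19,"z":0,"ax":0,"ay":0,"az":0,"jaw":0},
  {"x":0,"y":0.205,"z":0,"ax":0,"ay":0,"az":0,"jaw":0},
  {"x":0,"y":0.22,"z":0,"ax":0,"ay":0,"az":0,"jaw":0},
  {"x":0,"y":0.23,"z":0,"ax":0,"ay":0,"az":0,"jaw":0},
])

```text
time: 14.25
tool_pos: [556.6, -177.0, 50.9]
tcp_rot: [3.142, 0.0, -0.205]
contact_force: [-1.1, 4.0, 1.8]
grip_width: 45.7
finger_force: 1.6
```

Run:
```python
from plant import bot
from h import *
o=bot.get_obs();show(o);print(need(o,(-170,0),51,-.2065))
```

```text
t 14.25 own [-163.5    0.2] z 50.9 rot [ 3.142  0.    -0.205] F [-1.1  4.   1.8] w 45.7 q [-0.44  0.6   1.54 -0.    1.    1.34]
(array([ 0.001,  0.033, -0.   ]), array([0.   , 0.   , 0.002]))
```

Now creep to the stop, about 2 mm per row, up to 16 mm.

>>> send_rows([
  {"x":0,"y":0.008,"z":0,"ax":0,"ay":0,"az":0,"jaw":0},
  {"x":0,"y":0.015,"z":0,"ax":0,"ay":0,"az":0,"jaw":0},
  {"x":0,"y":0.02,"z":0,"ax":0,"ay":0,"az":0,"jaw":0},
  {"x":0,"y":0.025,"z":0,"ax":0,"ay":0,"az":0,"jaw":0},
  {"x":0,"y":0.03,"z":0,"ax":0,"ay":0,"az":0,"jaw":0},
  {"x":0,"y":0.034,"z":0,"ax":0,"ay":0,"az":0,"jaw":0},
  {"x":0,"y":0.038,"z":0,"ax":0,"ay":0,"az":0,"jaw":0},
  {"x":0,"y":0.042,"z":0,"ax":0,"ay":0,"az":0,"jaw":0},
  {"x":0,"y":0.046,"z":0,"ax":0,"ay":0,"az":0,"jaw":0},
  {"x":0,"y":0.046,"z":0,"ax":0,"ay":0,"az":0,"jaw":0},
])

```text
time: 15.5
tool_pos: [555.7, -180.4, 50.8]
tcp_rot: [-3.134, 0.001, -0.204]
contact_force: [4.6, 22.6, 1.9]
grip_width: 46.1
finger_force: 11.7
```

The carriage is against its stop (22.6 N, at own x -167). I'll ease back, lift, and look at the jar from above.

>>> send_rows([
  {"x":0,"y":-0.02,"z":0,"ax":0,"ay":0,"az":0,"jaw":0},
  {"x":0,"y":-0.04,"z":0,"ax":0,"ay":0,"az":0,"jaw":0},
  {"x":0,"y":-0.06,"z":0,"ax":0,"ay":0,"az":0,"jaw":0},
  {"x":0,"y":-0.06,"z":-0.06,"ax":0,"ay":0,"az":0,"jaw":0},
  {"x":0,"y":-0.06,"z":-0.14,"ax":0,"ay":0,"az":0,"jaw":0},
  {"x":0,"y":-0.06,"z":-0.24,"ax":0,"ay":0,"az":0,"jaw":0},
  {"x":0,"y":-0.06,"z":-0.34,"ax":0,"ay":0,"az":0,"jaw":0},
  {"x":-0.06,"y":-0.06,"z":-0.44,"ax":0,"ay":0,"az":0,"jaw":0},
  {"x":-0.14,"y":-0.1,"z":-0.54,"ax":0,"ay":0,"az":0,"jaw":0},
  {"x":-0.22,"y":-0.17,"z":-0.6,"ax":0,"ay":0,"az":0,"jaw":0},
])

```text
time: 16.75
tool_pos: [518.8, -144.2, 173.5]
tcp_rot: [3.141, -0.003, -0.206]
contact_force: [0.5, 0.2, 0.6]
grip_width: 46.0
finger_force: 0.0
```

Run:
```python
from plant import bot
from h import *
o=bot.get_obs();show(o);print(need(o,(0,80),165,-.2065))
p,d=bot.capture("top");m=bot.camera_model("top");P=cloud(m,d)
h=cv2.cvtColor(p,cv2.COLOR_RGB2HSV);y=cv2.inRange(h,(22,150,90),(34,255,255));n,l,st,c=cv2.connectedComponentsWithStats(y)
for i in range(1,n):
    if st[i,4]>20 and c[i][0]<400: print("yel",c[i].round(),st[i,4],pix(m,*c[i],145).round(1),own(pix(m,*c[i],145)).round(1))
w=own(P);z=P[...,2];s=(z>86)&(z<103)&(w[...,0]<-120)&(w[...,0]>-175)&(abs(w[...,1])<50)
print("lip",s.sum(),np.percentile(w[s][:,0],[2,50,98]).round(1) if s.any() else 0)
cv2.imwrite("pics/top2.png",p[90:330,130:430,::-1].repeat(2,0).repeat(2,1))
```

```text
t 16.75 own [-139.2   43.9] z 173.5 rot [ 3.141e+00 -3.000e-03 -2.060e-01] F [0.5 0.2 0.6] w 46.0 q [-0.41  0.38  1.53 -0.    1.23  1.36]
(array([-0.18 , -0.696,  0.041]), array([ 0.001, -0.003,  0.001]))
yel [123. 113.] 1638 [826.7 342.1 145. ] [ 400.  -157.9]
yel [233. 149.] 483 [737.7  83.9 145. ] [ 129.  -123.6]
yel [198. 150.] 506 [736.9 165.2 145. ] [ 208.5 -106.2]
yel [277. 214.] 497 [584.  -18.7 145. ] [-2.9  5.8]
lip 0 0
```

View pics/top2.png

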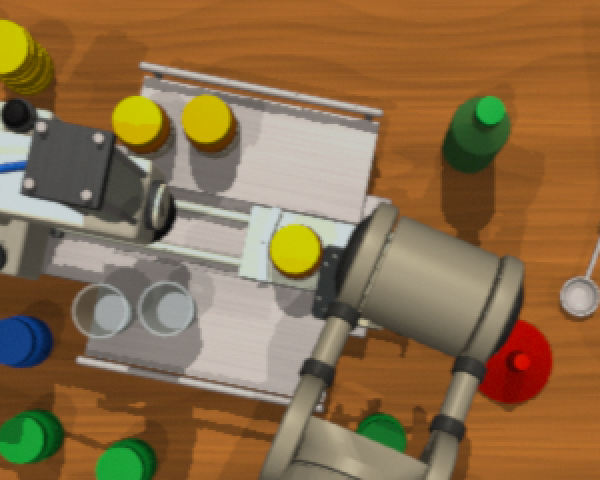

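The top view shows the jar upright at crop (295,250), i.e. own (-3, 6), on the drawn-out carriage. The other jars haven't moved. Next I'll go to the infeed side of the jar and lower.

>>> send_rows([
  {"x":-0.06,"y":-0.06,"z":0,"ax":0,"ay":0,"az":0,"jaw":0},
  {"x":-0.12,"y":-0.14,"z":0,"ax":0,"ay":0,"az":0,"jaw":0},
  {"x":-0.18,"y":-0.23,"z":0,"ax":0,"ay":0,"az":0,"jaw":0},
  {"x":-0.18,"y":-0.32,"z":0,"ax":0,"ay":0,"az":0,"jaw":0},
  {"x":-0.18,"y":-0.41,"z":0,"ax":0,"ay":0,"az":0,"jaw":0},
  {"x":-0.18,"y":-0.5,"z":0,"ax":0,"ay":0,"az":0,"jaw":0},
  {"x":-0.18,"y":-0.59,"z":0,"ax":0,"ay":0,"az":0,"jaw":0},
  {"x":-0.18,"y":-0.68,"z":0,"ax":0,"ay":0,"az":0,"jaw":0},
  {"x":-0.18,"y":-0.68,"z":0,"ax":0,"ay":0,"az":0,"jaw":0},
  {"x":-0.18,"y":-0.68,"z":0,"ax":0,"ay":0,"az":0,"jaw":0},
])

```text
time: 18.05
tool_pos: [510.9, -3.3, 170.9]
tcp_rot: [3.141, 0.0, -0.204]
contact_force: [0.4, -0.1, 0.6]
grip_width: 45.8
finger_force: 0.0
```

Run:
```python
from plant import bot
from h import *
o,p,d,P=wrist(bot);show(o)
h=cv2.cvtColor(p,cv2.COLOR_RGB2HSV);y=(cv2.inRange(h,(22,150,90),(34,255,255))>0)&(abs(P[...,2]-146)<6)
w=own(P);k=y&(np.linalg.norm(w,axis=-1)<60);print("cap",k.sum(),w[k].mean(0).round(1),w[k].min(0).round(1),w[k].max(0).round(1),np.median(P[k][:,2]))
z=P[...,2];s=(z>86)&(z<103)&(w[...,0]<-120)&(w[...,0]>-175)&(abs(w[...,1])<50)
print("lip",s.sum(),np.percentile(w[s][:,0],[2,50,98]).round(1) if s.any() else 0)
print(need(o,(w[k].mean(0)[0],80),59,-.2065))
```

```text
t 18.05 own [-2.9 80.4] z 170.9 rot [ 3.141  0.    -0.204] F [ 0.4 -0.1  0.6] w 45.8 q [-0.16  0.34  1.6  -0.    1.2   1.62]
cap 7518 [-3.   3.2] [-31.4 -24.3] [25.1 32. ] 145.95301798536988
lip 1764 [-150.5 -145.9 -144.2]
(array([0.002, 0.001, 0.56 ]), array([0.   , 0.   , 0.002]))
```

The jar is centred at own (-3, 3) and the lip at -146, so the carriage is fully out. Now I'll lower beside the jar with the tips at about 88 mm.

>>> send_rows([
  {"x":0,"y":0,"z":0.08,"ax":0,"ay":0,"az":0,"jaw":0},
  {"x":0,"y":0,"z":0.16,"ax":0,"ay":0,"az":0,"jaw":0},
  {"x":0,"y":0,"z":0.24,"ax":0,"ay":0,"az":0,"jaw":0},
  {"x":0,"y":0,"z":0.32,"ax":0,"ay":0,"az":0,"jaw":0},
  {"x":0,"y":0,"z":0.4,"ax":0,"ay":0,"az":0,"jaw":0},
  {"x":0,"y":0,"z":0.46,"ax":0,"ay":0,"az":0,"jaw":0},
  {"x":0,"y":0,"z":0.51,"ax":0,"ay":0,"az":0,"jaw":0},
  {"x":0,"y":0,"z":0.54,"ax":0,"ay":0,"az":0,"jaw":0},
  {"x":0,"y":0,"z":0.56,"ax":0,"ay":0,"az":0,"jaw":0},
  {"x":0,"y":0,"z":0.56,"ax":0,"ay":0,"az":0,"jaw":0},
])

```text
time: 19.35
tool_pos: [511.0, -3.2, 59.0]
tcp_rot: [3.142, 0.0, -0.205]
contact_force: [-0.5, -1.2, -0.2]
grip_width: 45.8
finger_force: 0.0
```

>>> send_rows([
  {"x":0.05,"y":0,"z":0,"ax":0,"ay":0,"az":0,"jaw":0},
  {"x":0.1,"y":0,"z":0,"ax":0,"ay":0,"az":0,"jaw":0},
  {"x":0.14,"y":0,"z":0,"ax":0,"ay":0,"az":0,"jaw":0},
  {"x":0.17,"y":0,"z":0,"ax":0,"ay":0,"az":0,"jaw":0},
  {"x":0.19,"y":0,"z":0,"ax":0,"ay":0,"az":0,"jaw":0},
  {"x":0.21,"y":0,"z":0,"ax":0,"ay":0,"az":0,"jaw":0},
  {"x":0.225,"y":0.01,"z":0,"ax":0,"ay":0,"az":0,"jaw":0},
  {"x":0.24,"y":0.02,"z":0,"ax":0,"ay":0,"az":0,"jaw":0},
  {"x":0.255,"y":0.03,"z":0,"ax":0,"ay":0,"az":0,"jaw":0},
  {"x":0.27,"y":0.04,"z":0,"ax":0,"ay":0,"az":0,"jaw":0},
])

```text
time: 20.6
tool_pos: [562.3, -22.1, 59.0]
tcp_rot: [3.142, 0.0, -0.205]
contact_force: [-0.7, 1.0, -0.8]
grip_width: 46.0
finger_force: 0.8
```

```bash
cat > c.py <<'E'
from plant import bot
from h import *
o,p,d,P=wrist(bot);show(o);w=own(P);z=P[...,2]
h=cv2.cvtColor(p,cv2.COLOR_RGB2HSV);k=(cv2.inRange(h,(22,150,90),(34,255,255))>0)&(abs(z-146)<14)&(abs(w[...,0])<70)
print("cap",k.sum(),w[k].mean(0).round(1),w[k].min(0).round(1),w[k].max(0).round(1),"z",np.percentile(z[k],[2,50,98]).round(1))
s=(z>86)&(z<103)&(w[...,0]<-120)&(w[...,0]>-175)&(abs(w[...,1])<50)
print("lip",s.sum(),np.percentile(w[s][:,0],[2,50,98]).round(1) if s.any() else 0)
E
python3 c.py
```

```text
t 20.6 own [-10.8  26.3] z 59.0 rot [ 3.142  0.    -0.205] F [-0.7  1.  -0.8] w 46.0 q [-0.18  0.55  1.6  -0.    0.99  1.6 ]
cap 8322 [ -9.9 -20.5] [-38.6 -34.2] [17.3  7.6] z [144.7 145.9 147.2]
lip 3646 [-149.3 -145.4 -143.8]
```

The jar is level and moving with the fingers, and the carriage is still out. I'll continue the push.

>>> send_rows([
  {"x":0.02,"y":0,"z":0,"ax":0,"ay":0,"az":0,"jaw":0},
  {"x":0.045,"y":0,"z":0,"ax":0,"ay":0,"az":0,"jaw":0},
  {"x":0.075,"y":0,"z":0,"ax":0,"ay":0,"az":0,"jaw":0},
  {"x":0.105,"y":0,"z":0,"ax":0,"ay":0,"az":0,"jaw":0},
  {"x":0.135,"y":0,"z":0,"ax":0,"ay":0,"az":0,"jaw":0},
  {"x":0.165,"y":0,"z":0,"ax":0,"ay":0,"az":0,"jaw":0},
  {"x":0.195,"y":0,"z":0,"ax":0,"ay":0,"az":0,"jaw":0},
  {"x":0.225,"y":0,"z":0,"ax":0,"ay":0,"az":0,"jaw":0},
  {"x":0.255,"y":0,"z":0,"ax":0,"ay":0,"az":0,"jaw":0},
  {"x":0.285,"y":0,"z":0,"ax":0,"ay":0,"az":0,"jaw":0},
])

```text
time: 21.9
tool_pos: [618.5, -33.7, 58.7]
tcp_rot: [3.142, -0.0, -0.205]
contact_force: [-0.4, 0.1, -0.6]
grip_width: 46.3
finger_force: 1.4
```

```bash
python3 c.py
```

```text
t 21.9 own [-10.5 -31.1] z 58.7 rot [ 3.142 -0.    -0.205] F [-0.4  0.1 -0.6] w 46.3 q [-0.18  0.64  1.43 -0.    1.07  1.6 ]
cap 14058 [ -9.9 -76.3] [-39.2 -93.2] [ 17.  -36.7] z [143.5 145.  146.4]
lip 903 [-149.5 -145.3 -144. ]
```

>>> send_rows([
  {"x":0.03,"y":0,"z":0,"ax":0,"ay":0,"az":0,"jaw":0},
  {"x":0.06,"y":0,"z":0,"ax":0,"ay":0,"az":0,"jaw":0},
  {"x":0.09,"y":0,"z":0,"ax":0,"ay":0,"az":0,"jaw":0},
  {"x":0.12,"y":0,"z":0,"ax":0,"ay":0,"az":0,"jaw":0},
  {"x":0.15,"y":0,"z":0,"ax":0,"ay":0,"az":0,"jaw":0},
  {"x":0.18,"y":0,"z":0,"ax":0,"ay":0,"az":0,"jaw":0},
  {"x":0.205,"y":0,"z":0,"ax":0,"ay":0,"az":0,"jaw":0},
  {"x":0.225,"y":0,"z":0,"ax":0,"ay":0,"az":0,"jaw":0},
  {"x":0.24,"y":0,"z":0,"ax":0,"ay":0,"az":0,"jaw":0},
  {"x":0.25,"y":0,"z":0,"ax":0,"ay":0,"az":0,"jaw":0},
])

```text
time: 23.2
tool_pos: [667.1, -43.8, 59.0]
tcp_rot: [3.141, 0.0, -0.205]
contact_force: [-1.0, 0.3, -1.4]
grip_width: 45.6
finger_force: 0.7
```

>>> send_rows([
  {"x":-0.02,"y":0,"z":0,"ax":0,"ay":0,"az":0,"jaw":0},
  {"x":-0.06,"y":0,"z":0,"ax":0,"ay":0,"az":0,"jaw":0},
  {"x":-0.12,"y":0,"z":0,"ax":0,"ay":0,"az":0,"jaw":0},
  {"x":-0.18,"y":0,"z":0,"ax":0,"ay":0,"az":0,"jaw":0},
  {"x":-0.25,"y":0,"z":-0.05,"ax":0,"ay":0,"az":0,"jaw":0},
  {"x":-0.32,"y":0,"z":-0.13,"ax":0,"ay":0,"az":0,"jaw":0},
  {"x":-0.39,"y":0,"z":-0.23,"ax":0,"ay":0,"az":0,"jaw":0},
  {"x":-0.46,"y":0,"z":-0.35,"ax":0,"ay":0,"az":0,"jaw":0},
  {"x":-0.53,"y":0,"z":-0.47,"ax":0,"ay":0,"az":0,"jaw":0},
  {"x":-0.55,"y":0,"z":-0.55,"ax":0,"ay":0,"az":0,"jaw":0},
])

```text
time: 24.45
tool_pos: [558.8, -21.2, 171.1]
tcp_rot: [3.142, -0.002, -0.204]
contact_force: [0.1, 0.4, 0.9]
grip_width: 45.5
finger_force: 0.0
```

```bash
python3 c.py
python3 - <<'E'
from plant import bot
from h import *
p,d=bot.capture("top");m=bot.camera_model("top")
h=cv2.cvtColor(p,cv2.COLOR_RGB2HSV);y=cv2.inRange(h,(22,150,90),(34,255,255));n,l,st,c=cv2.connectedComponentsWithStats(y)
for i in range(1,n):
    if st[i,4]>20 and c[i][0]<400: print("yel",c[i].round(),st[i,4],own(pix(m,*c[i],145)).round(1))
cv2.imwrite("pics/top3.png",p[90:330,130:430,::-1].repeat(2,0).repeat(2,1))
E
```

```text
t 24.45 own [-10.5  29.9] z 171.1 rot [ 3.142e+00 -2.000e-03 -2.040e-01] F [0.1 0.4 0.9] w 45.5 q [-0.17  0.42  1.47 -0.    1.24  1.6 ]
cap 3768 [ -17.9 -100.6] [ -39.1 -117.9] [ 17.5 -83.7] z [143.  144.5 145.9]
lip 1470 [-150.5 -146.  -144.3]
yel [123. 113.] 1655 [ 399.7 -157.7]
yel [233. 149.] 484 [ 129.  -123.6]
yel [198. 150.] 508 [ 208.3 -106.3]
yel [290. 167.] 484 [ -10.6 -109.2]
```

View pics/top3.png

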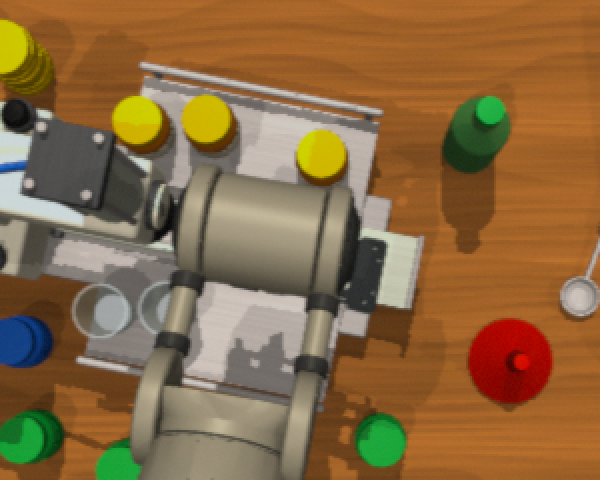

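The jar stands upright at crop (322,157), i.e. own (-11, -110), wholly on the outfeed table. The carriage is still out, the other jars haven't moved, and the gripper is clear, so I'm handing in.

```bash
python3 -c "
from plant import bot
print(bot.close_job())"
```

```text
the job is handed in; nothing more can be done
None
```

The job is handed in at about 24.5 s: the carriage is out at its stop, the closed jar stands upright and wholly on the outfeed table, and the other jars haven't moved; one first pull missed the lip without contact because the fingertips end about 29 mm short of the reported TCP.

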